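# Latch the copper filing clamp

### The arm

A 7-joint arm with a two-finger parallel gripper is mounted at the origin on the work surface. World frame = base frame: x ahead of the robot, y to its left, z up, the work surface at z = 0. Lengths are in m, angles in rad, forces in N, time in s.
With the tool pointing down it reaches from about 0.425 to 0.925 m from the base axis. Payload 6.8 kg.
Tool frame: the origin (TCP) lies at the very end of the fingers, on their centre line; the grasp point (between the pads) lies 19 mm behind it; z points along the fingers, y is the line along which they close (so a half turn about z gives the same grasp; the last joint's range is limited). The gripper opens to 85 mm and grips with 20 to 120 N. Pads are 22 mm wide; open, the fingers measure 114 mm over their backs; the gripper's body (76 mm by 85 mm) begins 54 mm behind the grasp point. The pads swing forward as they close: fully open they stand 13 mm farther back than shut.
Start: joints at [-1.458, 0.477, 0.022, 1.555, -0.011, 1.109, -0.083], TCP at [0.148, 0.659, 0.231] pointing down, gripper open.
Joint ranges: [-2.96, 2.96], [-0.34, 2.1], [-1.41, 1.46], [0.24, 2.44], [-1.37, 4.51], [0.17, 1.92], [-2.96, 2.96]. Speed limits (rad/s): [2.39, 2.39, 3.14, 3.14, 3.14, 3.14, 3.14].

### API

Orientations are given as a unit quaternion [w, x, y, z].
In Python, from station import get_obs, read_camera, hand_in gives the robot as it stands.
- The arm moves only by the tool arm_command, never from a script. Its argument "commands" is one flat list of numbers, 7 for each row, row after row: the shift along the tool's x, y, z in m, then the turn, a rotation vector about the tool's x, y, z in degrees, then the opening, from 0 (shut) to 1 (fully open). In form: [tx, ty, tz, rx, ry, rz, fingers, tx, ty, tz, rx, ry, rz, fingers, ...]. A call has 1 to 8 rows; each row is the pose to reach, as a shift and turn from the pose commanded when the call began, along the tool's axes at that moment; what a row does not reach only later rows make up. A row lasts 1/10 s, in which the tool goes at most 50 mm and 8.59 degrees, less where a joint would pass 70% of its speed; a pose out of reach is approached as far as the arm can. A call with a gripper value outside its range is refused whole. The fingers move at their own pace and stop on an object; "force" is the grip in N (left out, the last holds). Time passes only in rows, so rows that repeat a pose let the fingers close. It gives the time, the measured TCP pose, the force, the opening and the grip force at its end, in the units of the state.
- get_obs(): the state, without advancing time (a new reading comes with each control period).
- read_camera(name): name is "scene" or "top" or "wrist"; returns a dict with "img" (480x640x3 uint8, red, green, blue), "camera_matrix" (3x3 intrinsics, pixels), "pose" (4x4, takes a point from camera to world coordinates). Camera axes: x right, y down, z forward; pixel columns grow to the right and rows downward; lengths in m; the calibration is good to about 2 mm. A picture is of the moment at which its call begins. There is no depth.
- hand_in(): hands the job in; it is judged then, once.
The state is a dict: "t": time; "q": joint angles; "joint_vel": joint speeds; "joint_torque": joint torques, N m; "eef_pos": TCP position; "tool_rot": TCP orientation; "contact_force": force on the tool from outside, world axes, zero at the start; "torque": the same for the moment, N m; "gripper_width": opening from 0.0 (shut) to 1.0 (fully open); "grasp_force": force on a finger pad.
Only numpy, scipy, OpenCV 4.12 (cv2) and the standard library are available. Lean on these libraries where they do the work, as an engineer would, in place of code of your own. Each camera call takes 0.05 s, during which the arm holds its last target. There are 200 camera calls.

### The job

The bench clamp holds a pack of copper blanks on edge for filing. Hook the latch's wire bail under the lip of the keeper on the sliding jaw, then press the lever down past centre against its stop, so that the jaw is drawn in and stays clamped by itself. Feel your way and be gentle: nothing should be pushed with more than 20 N, and leave the tools and the loose stack of blanks beside the clamp where they are.

Things in the scene. Friction and masses are not known exactly. Their poses are not given: they have to be found in the camera images.
- clamp: Bench clamp, bolted down: steel base 250 x 120 x 12 mm; on it, along its x: wooden cheek (x -75 to 8, 90 wide, top z 55), copper sheets on edge (x 8 to 34, tops z 55 to 60), 6 mm gap, sliding wooden jaw (x 40 to 80, top z 57 with its plate). Origin: centre of the underside. x points from the lever's side to the keeper's, z up.
- pivot (a point): Centre of the lever's pivot pin (lies along the clamp's y), 93 mm above the bench, at x -20, y 0 mm of the clamp; clamp's axes. The bail's wire ends are pinned to the lever 18 mm from here, towards the handle's end, so the bail draws in as the lever goes down.
- lever (a joint): Lever angle, rad. 0: level, pointing from the pivot to the clamp's -x; 1.57: upright; more: leaning to the keeper. Starts near upright. Dead centre is within 0.08 of 0; the hard stop past it is at -0.14. Stays where left (about 0.7 N at the handle's end moves it; pressing it down against the jaw's spring takes 2 to 4 N). Pulling outward on the bail swings it too (2 to 4 N).
- handle: Lever's handle: steel plate 26 wide, 4 thick, from 14 to 81 mm from the pivot, its end edge (4 thick) turned out 4 mm. Origin on the pivot; it runs along its own -x. Its z is the normal of the face to press (the face looking to the keeper when upright, up when level).
- handle_pad (a point): Middle of the face to press, 60 mm from the pivot along the handle and 8 mm off the pivot's axis. Axes as the handle's.
- bail: Wire bail, a U of 6 mm steel wire: two arms 33 mm apart (39 overall) and a straight crossbar 97 mm from the origin. Origin: its pin on the lever; x along the arms to the crossbar, y across. Starts swung up, crossbar in the air over the jaw; stays where left (0.3 N at the crossbar turns it). Can be pinched from above near the crossbar, a finger outside each arm.
- bar (a point): Middle of the bail's crossbar (on the wire's middle line), in the bail's axes.
- jaw (a joint): How far the sliding jaw is drawn in towards the pack, m. 0 at the start, pushed out by a spring of 4.5 N/mm. About 0.003 when latched; at most 0.008.
- jaw_top: What stands on the jaw: plate, block and the keeper, a steel C open to the clamp's +x, 20 mm wide (goes between the bail's arms). Moves with the jaw. Origin and axes as the clamp's when the jaw is out. The crossbar must pass outside the keeper's lip, down on its ledge, then in under the lip: latched, its middle line lies 3 mm out from the keeper's face.
- keeper (a point): Nominal point on the keeper's upright outer face (looks to the clamp's +x), 80 mm from the pivot, same height; clamp's axes. Moves with the jaw. The keeper is screwed on anywhere up to 5 mm higher or lower than this point shows: feel for it. At nominal: lip's underside z +3.5 mm, lip 3.5 thick, reaching 5 out from the face; ledge's top z -5.5, reaching 18 out.
- screwdriver: Bystander: screwdriver with a clear-red handle, 190 mm long, lying beside the clamp. Origin under its middle.
- mallet: Bystander: wooden-handled mallet, white plastic head, 250 mm long, lying on the other side. Origin under its middle.
- blanks: Bystander: loose stack of square copper blanks, 70 x 70 x 12 mm, beyond the keeper's end of the clamp. Origin under its middle.

How it is judged:
On the way, in this order (a step that is already met when the one before it is completed fails the run):
1. the bail's crossbar is hooked in the keeper, under its lip, with the lever still up (x of bar in the frame of keeper between 0 and 0.0065 m and z of bar in the frame of keeper between -0.0115 and 0.0065 m and value of joint lever above 0.5 rad), for 0.1 s.
2. the lever is pressed past centre with the bail hooked (x of bar in the frame of keeper between 0 and 0.0065 m and z of bar in the frame of keeper between -0.0115 and 0.0065 m and value of joint lever below -0.07 rad and value of joint jaw above 0.0018 m), for 0.1 s.
At the end, for the whole second after the job is handed in: The crossbar lies in the keeper under its lip (within 6.5 mm of the keeper's face), the lever is past centre (below -0.07 rad) and still, and the jaw is held drawn in by more than 1.8 mm (all of step 2 and linear speed of handle below 0.02 m/s); the robot touches nothing.
It fails at once if the handle is pressed with more than 20 N (contact force between the fingers and handle above 20 N).
It fails at once if the bail is pressed on the keeper or jaw with more than 20 N (contact force between bail and jaw_top above 20 N).
It fails at once if the robot pushes the keeper or jaw top with more than 20 N (contact force between any of the fingers, the arm and jaw_top above 20 N).
It fails at once if a bystander is shifted by more than 30 mm (distance of any of screwdriver, mallet, blanks from where it was at the start of the episode above 0.03 m).
It also fails if it takes over 64 s, if anything falls off the work surface, if the arm or the gripper's body presses on something with over 40 N, if the wrist force passes 120 N, or if a joint passes its speed limit or range.

## Working session

There is one attempt and no reset: what is moved stays moved. The work goes in short steps, Python scripts to look and compute and a tool call to move; the robot and the scene stay as the last step left them, time stands still between calls to the robot, and variables do not carry over. Pictures are saved under pics/ and viewed, at most 10 in all, crops included, and the job is handed in when it is done.

Besides the shell and the picture viewer there is one more tool, called after ">>>" by a JSON object that holds its "fn" and its "kwargs", one argument or row to a line. arm_command: Moves the arm, as the interface text tells. Its arguments: {"type":"object","properties":{"commands":{"type":"array","items":{"type":"number"}},"force":{"type":"number"}},"required":["commands"]}

```bash
mkdir -p pics; ls
python3 - <<'E'
from station import *
import cv2,numpy as np
for n in("scene","top"):
    c=read_camera(n);cv2.imwrite(f"pics/{n}0.png",c["img"][:,:,::-1]);np.savez(f"{n}0.npz",**{k:c[k] for k in("img","camera_matrix","pose")})
    print(n,c["camera_matrix"].round(1).tolist(),c["pose"].round(3).tolist())
o=get_obs();print(o)
E
```

```text
pics
scene [[589.7, 0.0, 318.9], [0.0, 589.7, 236.5], [0.0, 0.0, 1.0]] [[-0.757, 0.438, -0.485, 1.209], [0.653, 0.502, -0.567, 0.688], [-0.005, -0.746, -0.666, 0.828], [0.0, 0.0, 0.0, 1.0]]
top [[582.6, 0.0, 328.6], [0.0, 582.6, 231.8], [0.0, 0.0, 1.0]] [[0.012, -0.986, 0.169, 0.48], [-1.0, -0.009, 0.017, 0.008], [-0.016, -0.169, -0.986, 1.016], [0.0, 0.0, 0.0, 1.0]]
{'t': 0.1, 'q': array([-1.45807922,  0.47772797,  0.02237761,  1.55636232, -0.01148369,
        1.10930762, -0.08314616]), 'joint_vel': array([-0.00042704, -0.00162746,  0.00043825, -0.00161124,  0.00182829,
       -0.00013394,  0.00057226]), 'joint_torque': array([ 4.76889385e-03, -5.97762144e+01,  1.61387153e+00, -2.81953990e+01,
        1.28908144e-02,  5.05515112e-03, -2.48996787e-05]), 'eef_pos': array([0.14776201, 0.65807284, 0.23041246]), 'tool_rot': array([-1.58984221e-05,  1.10209188e-01,  9.93908060e-01, -8.38177115e-04]), 'contact_force': array([-0.10091859, -0.03010284, -0.25735869]), 'torque': array([-0.01422861, -0.0132159 ,  0.02765447]), 'grasp_force': 0.0, 'gripper_width': 1.0022382231421567}
```

View pics/top0.png

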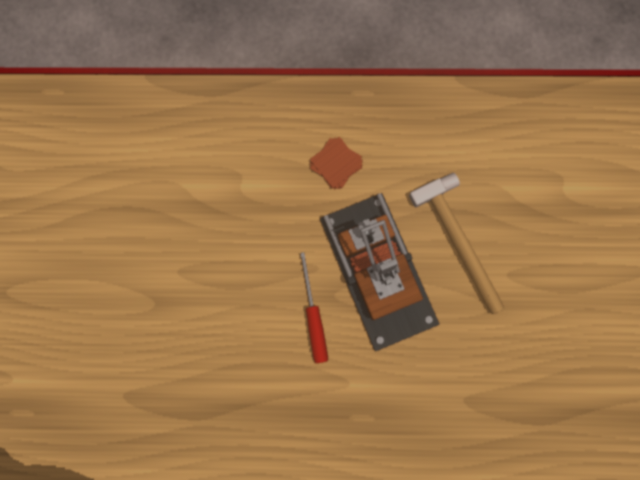

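View pics/scene0.png

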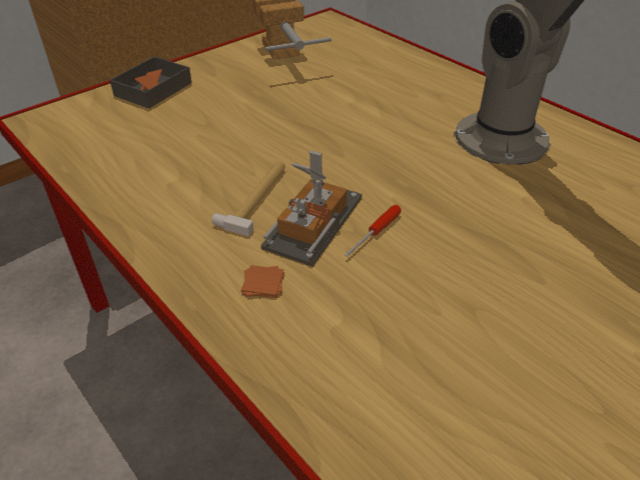

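The top view shows the dark clamp base with corners near (321,217), (381,194), (438,323) and (377,350). The keeper end points away from the robot. The screwdriver is to its left, the mallet to its right and the blanks beyond it. In the scene view the lever is upright at about (317,165), with the bail crossbar in the air.

```bash
cat > h.py <<'E'
import cv2,numpy as np
def load(n): d=np.load(n);return d["img"],d["camera_matrix"],d["pose"]
def ray(K,P,uv):
    d=P[:3,:3]@np.linalg.solve(K,[uv[0],uv[1],1.]);return P[:3,3],d
def onz(K,P,uv,z):
    o,d=ray(K,P,uv);return o+d*(z-o[2])/d[2]
def proj(K,P,X):
    p=P[:3,:3].T@(np.array(X)-P[:3,3]);p=K@p;return p[:2]/p[2]
E
python3 - <<'E'
from h import *
img,K,P=load("top0.npz")
roi=img[180:365,315:450].astype(int);
m=((roi.max(2)<95)&((roi.max(2)-roi.min(2))<25)).astype(np.uint8)
m=cv2.morphologyEx(m,cv2.MORPH_OPEN,np.ones((3,3)))
cs,_=cv2.findContours(m,cv2.RETR_EXTERNAL,2);pts=np.vstack([c for c in cs if cv2.contourArea(c)>60])[:,0]+[315,180]
w=np.array([onz(K,P,p,.012)[:2] for p in pts],np.float32)
r=cv2.minAreaRect(w);print(r, cv2.boxPoints(r))
c=np.array(r[0]);
for q in [(321,217),(381,194),(438,323),(377,350)]: print(onz(K,P,q,.012))
a=cv2.resize(img[170:370,300:460],None,fx=4,fy=4,interpolation=2)[:600]
s,_,_=load("scene0.npz"); b=cv2.resize(s[140:280,240:380],None,fx=4.25,fy=4.25,interpolation=2)
cv2.imwrite("pics/a.png",cv2.resize(img[175:355,310:450],None,fx=3.3,fy=3.3,interpolation=2)[:,:,::-1]);cv2.imwrite("pics/b.png",b[:,:,::-1])
E
```

```text
((0.586871325969696, -0.06151080131530762), (0.24595877528190613, 0.11897222697734833), 22.65791893005371) [[ 0.45046762 -0.0539909 ]
 [ 0.49629906 -0.163781  ]
 [ 0.72327507 -0.0690307 ]
 [ 0.6774436   0.0407594 ]]
[0.67862995 0.03941013 0.012     ]
[ 0.72095253 -0.06602769  0.012     ]
[ 0.49689641 -0.16197727  0.012     ]
[ 0.45064717 -0.05838494  0.012     ]
```

View pics/a.png

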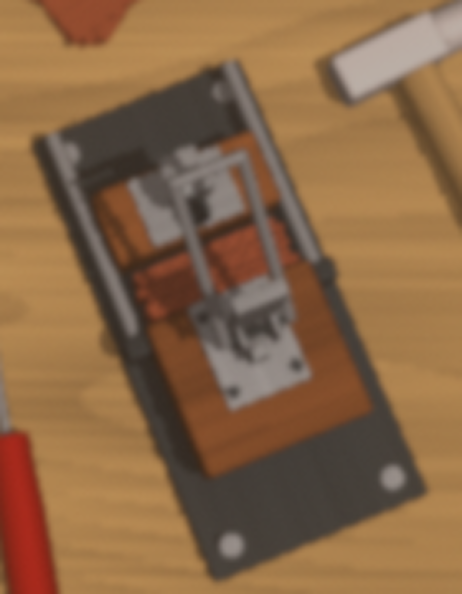

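View pics/b.png

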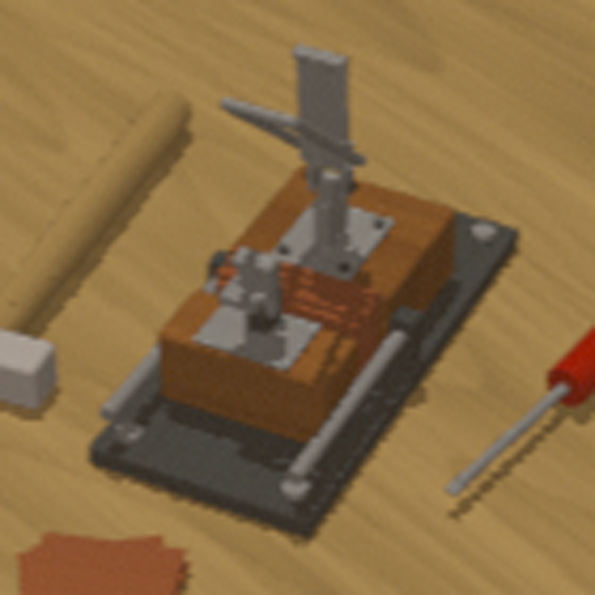

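Crop a shows the crossbar's middle at about (212,168), which is (374,226) in the full top view. Crop b shows the crossbar from (222,103) to (362,160), so its middle is (309,171) in the full scene view. The lever's end is at about (322,52), or (316,152) full.

```bash
cat >> h.py <<'E'
from scipy.spatial.transform import Rotation as R
C=np.array([.587,-.0615,0]);YAW=np.radians(22.66)
M=R.from_euler('z',YAW).as_matrix()
def tri(a,b):
    (o1,d1),(o2,d2)=a,b;d1=d1/np.linalg.norm(d1);d2=d2/np.linalg.norm(d2)
    s=np.linalg.lstsq(np.c_[d1,-d2],o2-o1,rcond=None)[0];p,q=o1+s[0]*d1,o2+s[1]*d2
    return (p+q)/2,np.linalg.norm(p-q)
def cl(X): return M.T@(np.array(X)-C)
def wl(X): return M@np.array(X)+C
E
python3 - <<'E'
from h import *
_,Kt,Pt=load("top0.npz");_,Ks,Ps=load("scene0.npz")
T=lambda x,y:(x/3.3+310,y/3.3+175); S=lambda x,y:(x/4.25+240,y/4.25+140)
for n,t,s in[("bar mid",T(212,168),S(292,131)),("bar L",T(177,183),S(362,160)),("bar R",T(246,154),S(224,103))]:
    X,e=tri(ray(Kt,Pt,t),ray(Ks,Ps,s));print(n,X.round(4),(cl(X)*1e3).round(1),e)
# keeper & lever end check: intersect scene ray with clamp plane y=0
for n,s in[("lever end",S(322,50)),("lip front top",S(262,262))]:
    o,d=ray(Ks,Ps,s);o,d=M.T@(o-C),M.T@d;print(n,((o-d*o[1]/d[1])*1e3).round(1))
for X in[(-20,0,93),(60,0,93),(-20,0,174)]: print(X,proj(Kt,Pt,wl(np.array(X)/1e3)),proj(Ks,Ps,wl(np.array(X)/1e3)))
# tool target: z down, y along clamp y (either sign)
from station import get_obs
o=get_obs();q=o["tool_rot"];R0=R.from_quat(np.r_[q[1:],q[0]])
for sg in(1,-1):
    Rt=R.from_matrix(np.c_[sg*M[:,0],-sg*M[:,1],[0,0,-1]])
    print(sg,(R0.inv()*Rt).as_rotvec(degrees=True).round(1))
for X in[(.065,0,.215)]: print(R0.inv().apply(wl(X)-o["eef_pos"]).round(4))
E
```

```text
bar mid [ 0.6275 -0.037   0.1705] [ 46.8   7.1 170.5] 0.020176528743505978
bar L [ 0.616  -0.0151  0.1628] [ 44.6  31.6 162.8] 0.03763506220002445
bar R [ 0.6387 -0.0579  0.178 ] [ 49.1 -16.6 178. ] 0.002785315987382163
lever end [-19.2   0.  170.3]
lip front top [45.4  0.  89.4]
(-20, 0, 93) [387.05143077 275.82986511] [316.25604768 182.79045302]
(60, 0, 93) [367.61521091 229.78270272] [298.19556516 204.31311511]
(-20, 0, 174) [391.70064586 270.55352477] [315.9371999  149.99881237]
1 [-0.000e+00  1.000e-01  1.447e+02]
-1 [ -0.1  -0.  -35.3]
[-0.6392 -0.5683  0.0165]
```

Run:
```python
from h import *
_,Kt,Pt=load("top0.npz");_,Ks,Ps=load("scene0.npz")
T=lambda x,y:(x/3.3+310,y/3.3+175); S=lambda x,y:(x/4.25+240,y/4.25+140)
for n,t,s in[("bar mid",T(212,168),S(256,116)),("bar L",T(177,183),S(289,130)),("bar R",T(246,154),S(224,103))]:
    X,e=tri(ray(Kt,Pt,t),ray(Ks,Ps,s));print(n,X.round(4),(cl(X)*1e3).round(1),e)
```

```text
bar mid [ 0.6326 -0.0428  0.176 ] [ 49.2  -0.3 176. ] 0.0030163565657663548
bar L [ 0.6261 -0.0275  0.1735] [ 49.2  16.3 173.5] 0.0029791616912070253
bar R [ 0.6387 -0.0579  0.178 ] [ 49.1 -16.6 178. ] 0.002785315987382163
```

>>> {"fn": "arm_command", "kwargs": {
  "commands": [-0.6245,-0.5787,0,0,0,144.7,1,-0.6245,-0.5787,0,0,0,144.7,1,-0.6245,-0.5787,0,0,0,144.7,1,-0.6245,-0.5787,0,0,0,144.7,1,-0.6245,-0.5787,0,0,0,144.7,1,-0.6245,-0.5787,0,0,0,144.7,1,-0.6245,-0.5787,0,0,0,144.7,1,-0.6245,-0.5787,0,0,0,144.7,1]
}}

```text
t: 0.9
eef_pos: [0.3752, 0.3271, 0.2312]
tool_rot: [-0.0, 0.654, 0.756, -0.0]
contact_force: [1.4, 0.8, 0.4]
gripper_width: 1.001
grasp_force: 0.0
```

```bash
cat > go.py <<'E'
import sys
from h import *
from station import get_obs
def state():
    o=get_obs();q=o["tool_rot"];Rt=R.from_quat(np.r_[q[1:],q[0]]);f=M.T@o["contact_force"]
    print("t",round(o["t"],2),"tcp clamp mm",(cl(o["eef_pos"])*1e3).round(1),"F clamp",f.round(2),"w",round(o["gripper_width"],3),"grip",round(float(o["grasp_force"]),1),"q",o["q"].round(2))
    return o,Rt
if __name__=="__main__":
    o,Rt=state()
    if len(sys.argv)>3:
        T=np.array(list(map(float,sys.argv[1:4])))/1e3
        Rg=R.from_matrix(np.c_[M[:,0],-M[:,1],[0,0,-1]])
        if len(sys.argv)>4: Rg=Rg*R.from_euler('y',float(sys.argv[4]),degrees=True)
        print("shift",Rt.inv().apply(wl(T)-o["eef_pos"]).round(4),"rot",(Rt.inv()*Rg).as_rotvec(degrees=True).round(2))
E
python3 go.py 47 0 230
```

```text
t 0.9 tcp clamp mm [-45.8 440.2 231.2] F clamp [1.59 0.15 0.36] w 1.001 grip 0.0 q [-1.18  0.19  0.38  1.99 -0.08  0.98 -0.61]
shift [-0.4033  0.1994  0.0011] rot [-2.000e-02  0.000e+00  7.559e+01]
```

>>> {"fn": "arm_command", "kwargs": {
  "commands": [-0.4033,0.1994,0.001,0,0,75.6,1,-0.4033,0.1994,0.001,0,0,75.6,1,-0.4033,0.1994,0.001,0,0,75.6,1,-0.4033,0.1994,0.001,0,0,75.6,1,-0.4033,0.1994,0.001,0,0,75.6,1,-0.4033,0.1994,0.001,0,0,75.6,1,-0.4033,0.1994,0.001,0,0,75.6,1,-0.4033,0.1994,0.001,0,0,75.6,1]
}}

```text
t: 1.7
eef_pos: [0.6041, -0.0004, 0.2302]
tool_rot: [-0.0, 0.967, 0.255, -0.0]
contact_force: [0.5, 0.6, 0.3]
gripper_width: 1.003
grasp_force: 0.0
```

```bash
python3 go.py 47 0 230
```

```text
t 1.7 tcp clamp mm [ 39.3  49.7 230.2] F clamp [0.69 0.34 0.32] w 1.003 grip 0.0 q [-0.66  0.44  0.75  1.77 -0.34  1.06 -0.84]
shift [0.0017 0.0503 0.0002] rot [-0.02  0.    6.87]
```

>>> {"fn": "arm_command", "kwargs": {
  "commands": [0.0017,0.0503,0,0,0,6.87,1,0.0017,0.0503,0,0,0,6.87,1,0.0017,0.0503,0,0,0,6.87,1,0.0017,0.0503,0,0,0,6.87,1]
}}

```text
t: 2.1
eef_pos: [0.6294, -0.0404, 0.2298]
tool_rot: [-0.001, 0.98, 0.2, -0.001]
contact_force: [-0.3, 0.1, 0.6]
gripper_width: 0.998
grasp_force: 0.0
```

```bash
python3 go.py 47 0 230
python3 - <<'E'
from h import *
from station import read_camera
c=read_camera("wrist");cv2.imwrite("pics/w1.png",c["img"][:,:,::-1]);np.savez("w1.npz",**{k:c[k] for k in("img","camera_matrix","pose")})
K,P=c["camera_matrix"],c["pose"]
for X in[(-20,0,93),(60,0,93),(-20,0,174),(49,-16.5,176),(49,16.5,176),(49,0,176),(80,10,57)]: print(X,proj(K,P,wl(np.array(X)/1e3)).round(0))
E
```

```text
t 2.1 tcp clamp mm [ 47.3   3.2 229.8] F clamp [-0.28  0.18  0.62] w 0.998 grip 0.0 q [-0.58  0.5   0.77  1.71 -0.38  1.1  -0.86]
shift [-0.0003  0.0031 -0.0002] rot [-0.08  0.05  0.42]
(-20, 0, 93) [326. 298.]
(60, 0, 93) [327. 210.]
(-20, 0, 174) [327. 351.]
(49, -16.5, 176) [356. 254.]
(49, 16.5, 176) [302. 254.]
(49, 0, 176) [329. 254.]
(80, 10, 57) [316. 182.]
```

View pics/w1.png

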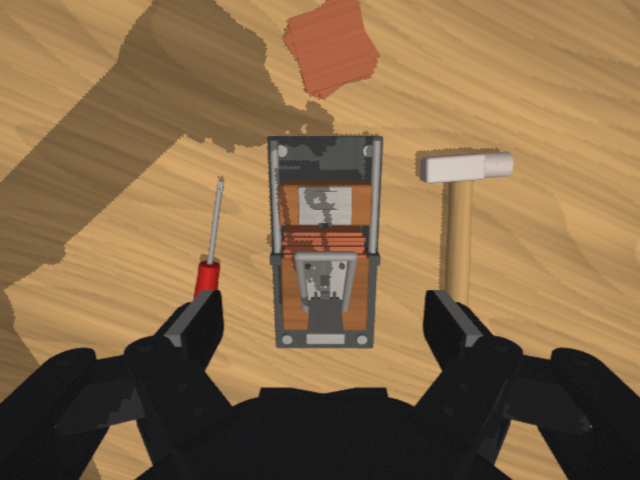

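The wrist view is well aligned with the clamp. The bail's crossbar runs from (296,257) to (356,257) and the lever foreshortens below it at about (326,340). The fingers are clear on both sides.

Run:
```python
from h import *
img,K,P=load("w1.npz")
print(proj(K,P,wl([.125,0,.012])),proj(K,P,wl([-.125,0,.012])))
for uv,z in[((267,137),.012),((382,137),.012),((276,347),.012),((373,347),.012),((295,257),.176),((357,257),.176),((326,257),.176)]: print(uv,(cl(onz(K,P,uv,z))*1e3).round(1))
```

```text
[327.16822715 132.56594645] [324.80956616 347.09095736]
(267, 137) [120.2  61.6  12. ]
(382, 137) [121.1 -56.2  12. ]
(276, 347) [-125.4   59.6   12. ]
(373, 347) [-124.3  -58.8   12. ]
(295, 257) [ 47.   20.6 176. ]
(357, 257) [ 47.3 -17.4 176. ]
(326, 257) [ 47.1   1.6 176. ]
```

```bash
sed -i 's/^M=R.*/&;C=C+M@np.array([-.001,.0015,0])/' h.py; python3 go.py 47 0 162
```

```text
t 2.15 tcp clamp mm [ 48.5   2.1 230. ] F clamp [1.04 1.19 0.03] w 1.0 grip 0.0 q [-0.58  0.5   0.77  1.71 -0.38  1.1  -0.86]
shift [-0.0015  0.0022  0.068 ] rot [-0.09  0.03  0.46]
```

>>> {"fn": "arm_command", "kwargs": {
  "commands": [-0.0015,0.0022,0.03,0,0,0.4,1,-0.0015,0.0022,0.05,0,0,0.4,1,-0.0015,0.0022,0.068,0,0,0.4,0.7,-0.0015,0.0022,0.068,0,0,0.4,0.6,-0.0015,0.0022,0.068,0,0,0.4,0.6,-0.0015,0.0022,0.068,0,0,0.4,0.6],
  "force": 20
}}

```text
t: 2.75
eef_pos: [0.6301, -0.0438, 0.1637]
tool_rot: [-0.0, 0.981, 0.196, 0.001]
contact_force: [-0.8, -0.6, 0.3]
gripper_width: 0.601
grasp_force: 0.0
```

```bash
python3 go.py 47 0 162
python3 - <<'E'
from h import *
from station import read_camera
c=read_camera("wrist");K,P=c["camera_matrix"],c["pose"]
cv2.imwrite("pics/w2.png",c["img"][:,:,::-1])
print(proj(K,P,wl([.048,0,.176])))
E
```

```text
t 2.75 tcp clamp mm [ 47.6  -1.8 163.7] F clamp [-0.99 -0.29  0.29] w 0.601 grip 0.0 q [-0.54  0.57  0.72  1.77 -0.44  0.98 -0.82]
shift [-0.0006 -0.0018  0.0017] rot [ 0.02 -0.11 -0.03]
[319.4124764  306.37310525]
```

View pics/w2.png

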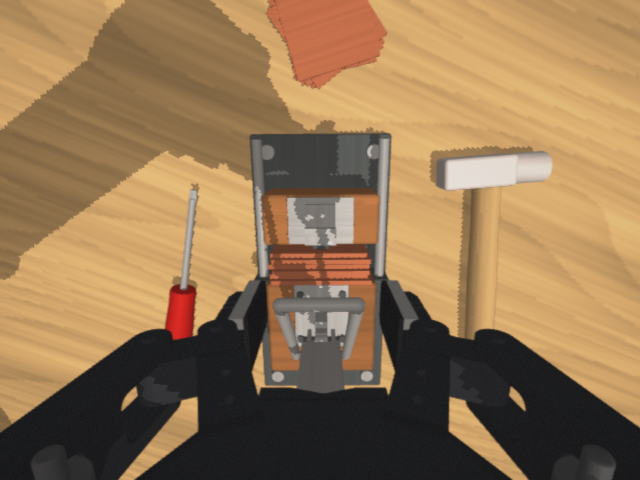

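The bail's crossbar spans (275,305) to (363,305), between the fingers, with the finger tips' centre at about column 322. I'll centre and then close gently.

>>> {"fn": "arm_command", "kwargs": {
  "commands": [0,-0.0018,0.001,0,0,0,0.55,0,-0.0018,0.001,0,0,0,0.5,0,-0.0018,0.001,0,0,0,0.45,0,-0.0018,0.001,0,0,0,0.4,0,-0.0018,0.001,0,0,0,0.4],
  "force": 20
}}

```text
t: 3.3
eef_pos: [0.6291, -0.0423, 0.1616]
tool_rot: [-0.0, 0.981, 0.196, 0.0]
contact_force: [0.3, 1.7, 1.8]
gripper_width: 0.443
grasp_force: 20.0
```

```bash
python3 go.py 47 0 162
```

```text
t 3.3 tcp clamp mm [ 47.2  -0.  161.6] F clamp [0.89 1.46 1.84] w 0.443 grip 20.0 q [-0.54  0.57  0.72  1.77 -0.45  0.97 -0.82]
shift [-0.0002 -0.     -0.0004] rot [-0.01 -0.04 -0.08]
```

>>> {"fn": "arm_command", "kwargs": {
  "commands": [0.0063,0,0.0073,0,0,0,0.4,0.0113,0,0.0142,0,0,0,0.4,0.0155,0,0.0215,0,0,0,0.4,0.0192,0,0.0291,0,0,0,0.4,0.022,0,0.037,0,0,0,0.4,0.0234,0,0.0435,0,0,0,0.4,0.0244,0,0.05,0,0,0,0.4,0.0244,0,0.05,0,0,0,0.4]
}}

```text
t: 4.1
eef_pos: [0.6514, -0.033, 0.1105]
tool_rot: [0.0, 0.981, 0.196, -0.0]
contact_force: [1.7, 3.8, 1.0]
gripper_width: 0.446
grasp_force: 20.0
```

```bash
python3 go.py
python3 - <<'E'
from h import *
from station import read_camera
c=read_camera("wrist");K,P=c["camera_matrix"],c["pose"]
cv2.imwrite("pics/w3.png",c["img"][:,:,::-1])
np.savez("w3.npz",**{k:c[k] for k in("img","camera_matrix","pose")})
for X in[(75,0,128),(60,0,100),(65,0,98),(-20,0,174)]:print(X,proj(K,P,wl(np.array(X)/1e3)).round(0))
E
```

```text
t 4.1 tcp clamp mm [ 71.4  -0.  110.5] F clamp [3.   2.85 0.97] w 0.446 grip 20.0 q [-0.5   0.66  0.67  1.75 -0.5   0.91 -0.8 ]
(75, 0, 128) [324. 305.]
(60, 0, 100) [323. 307.]
(65, 0, 98) [323. 296.]
(-20, 0, 174) [324. 614.]
```

View pics/w3.png

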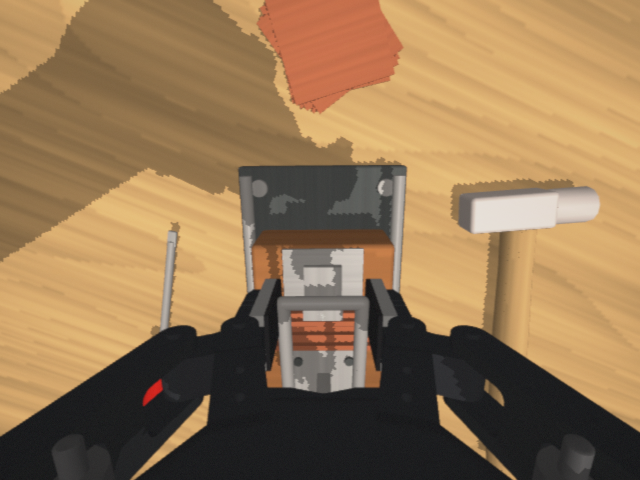

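The crossbar spans (282,303) to (364,303), in the fingers. The keeper's light block lies ahead and below at (322,265 to 320), centred between the arms.

>>> {"fn": "arm_command", "kwargs": {
  "commands": [0.0005,0,0.005,0,0,0,0.4,0.001,0,0.01,0,0,0,0.4,0.001,0,0.014,0,0,0,0.4,0.001,0,0.018,0,0,0,0.4,0.001,0,0.022,0,0,0,0.4,0.001,0,0.026,0,0,0,0.4,0.001,0,0.026,0,0,0,0.4]
}}

```text
t: 4.85
eef_pos: [0.6514, -0.0331, 0.0845]
tool_rot: [-0.0, 0.981, 0.196, -0.001]
contact_force: [-0.0, 3.5, 0.5]
gripper_width: 0.445
grasp_force: 20.4
```

```bash
python3 go.py
```

```text
t 4.85 tcp clamp mm [71.4 -0.1 84.5] F clamp [1.3  3.24 0.53] w 0.445 grip 20.4 q [-0.49  0.69  0.65  1.76 -0.53  0.87 -0.78]
```

>>> {"fn": "arm_command", "kwargs": {
  "commands": [0.0005,0,0.001,0,0,0,0.4,0.0005,0,0.002,0,0,0,0.4,0.0005,0,0.003,0,0,0,0.4,0.0005,0,0.004,0,0,0,0.4,0.0005,0,0.005,0,0,0,0.4,0.0005,0,0.005,0,0,0,0.4]
}}

```text
t: 5.45
eef_pos: [0.6519, -0.033, 0.08]
tool_rot: [-0.0, 0.981, 0.196, -0.001]
contact_force: [-5.8, 2.1, 1.5]
gripper_width: 0.442
grasp_force: 20.3
```

>>> {"fn": "arm_command", "kwargs": {
  "commands": [0,0,0.001,0,0,0,0.4,0,0,0.002,0,0,0,0.4,0,0,0.003,0,0,0,0.4,0,0,0.003,0,0,0,0.4]
}}

```text
t: 5.85
eef_pos: [0.6523, -0.0328, 0.0774]
tool_rot: [-0.0, 0.981, 0.196, -0.0]
contact_force: [-4.8, 2.6, 1.8]
gripper_width: 0.445
grasp_force: 20.3
```

```bash
python3 go.py
```

```text
t 5.85 tcp clamp mm [72.3 -0.2 77.4] F clamp [-3.39  4.26  1.8 ] w 0.445 grip 20.3 q [-0.48  0.7   0.64  1.76 -0.53  0.86 -0.78]
```

>>> {"fn": "arm_command", "kwargs": {
  "commands": [-0.001,0,0,0,0,0,0.4,-0.002,0,0,0,0,0,0.4,-0.003,0,0.001,0,0,0,0.4,-0.003,0,0.002,0,0,0,0.4,-0.003,0,0.002,0,0,0,0.4]
}}

```text
t: 6.35
eef_pos: [0.652, -0.033, 0.077]
tool_rot: [-0.0, 0.981, 0.196, 0.002]
contact_force: [-0.3, 6.0, 8.1]
gripper_width: 0.444
grasp_force: 20.8
```

>>> {"fn": "arm_command", "kwargs": {
  "commands": [0,0,0.001,0,0,0,0.4,0,0,0.002,0,0,0,0.4,0,0,0.002,0,0,0,0.4]
}}

```text
t: 6.65
eef_pos: [0.6522, -0.0329, 0.0762]
tool_rot: [-0.0, 0.981, 0.196, 0.003]
contact_force: [-3.4, 6.8, 16.7]
gripper_width: 0.443
grasp_force: 21.4
```

```bash
python3 go.py
python3 - <<'E'
from h import *
from station import read_camera
c=read_camera("wrist");K,P=c["camera_matrix"],c["pose"]
cv2.imwrite("pics/w4.png",cv2.resize(c["img"][220:400,220:430],None,fx=3.3,fy=3.3,interpolation=2)[:,:,::-1])
f=lambda X:((proj(K,P,wl(np.array(X)/1e3))-[220,220])*3.3).round(0)
for X in[(72,0,91),(65,0,100),(60,10,100),(78,0,87.5),(80,0,57)]:print(X,f(X))
s=read_camera("scene");np.savez("s4.npz",**{k:s[k] for k in("img","camera_matrix","pose")})
E
```

```text
t 6.65 tcp clamp mm [72.2 -0.3 76.2] F clamp [-0.55  7.6  16.72] w 0.443 grip 21.4 q [-0.48  0.7   0.64  1.77 -0.54  0.85 -0.77]
(72, 0, 91) [340. 299.]
(65, 0, 100) [340. 387.]
(60, 10, 100) [257. 424.]
(78, 0, 87.5) [340. 243.]
(80, 0, 57) [340. 147.]
```

View pics/w4.png

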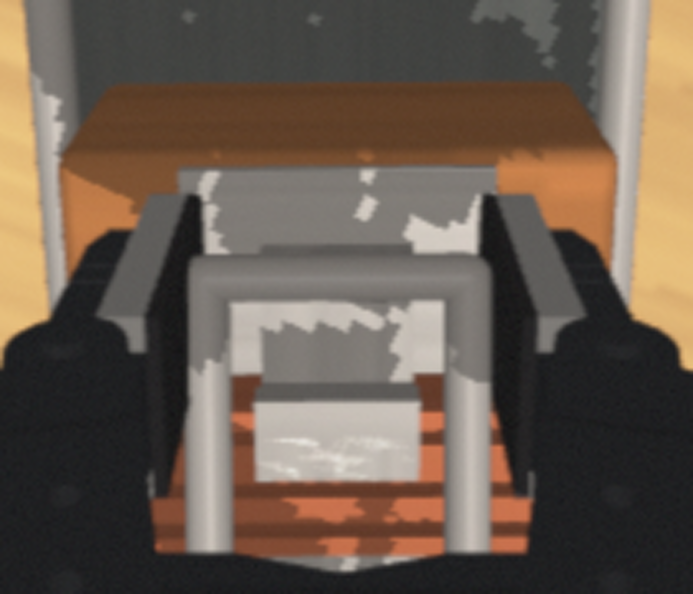

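The crossbar spans (190,275) to (490,275) in the crop. It lies beyond the lip's front edge, at row 390, and over the ledge, whose outer edge shows just past it at row 248. The force is 17 N downward, so I'll ease off and then draw inward.

>>> {"fn": "arm_command", "kwargs": {
  "commands": [0,0,-0.0015,0,0,0,0.4,0,0,-0.003,0,0,0,0.4,0,-0.0007,-0.003,0,0,0,0.4]
}}

```text
t: 7.05
eef_pos: [0.6519, -0.0328, 0.0774]
tool_rot: [0.001, 0.981, 0.196, 0.002]
contact_force: [3.5, 3.0, -0.1]
gripper_width: 0.443
grasp_force: 20.4
```

```bash
python3 go.py
```

```text
t 7.05 tcp clamp mm [72.  -0.  77.4] F clamp [ 4.34  1.39 -0.11] w 0.443 grip 20.4 q [-0.49  0.7   0.64  1.77 -0.53  0.85 -0.77]
```

>>> {"fn": "arm_command", "kwargs": {
  "commands": [-0.0015,0,0,0,0,0,0.4,-0.003,0,0,0,0,0,0.4,-0.0045,0,0,0,0,0,0.4,-0.006,0,0,0,0,0,0.4,-0.006,0,0,0,0,0,0.4]
}}

```text
t: 7.55
eef_pos: [0.6441, -0.0361, 0.0766]
tool_rot: [0.0, 0.981, 0.196, 0.0]
contact_force: [2.6, 2.3, 0.7]
gripper_width: 0.444
grasp_force: 20.5
```

```bash
python3 go.py
```

```text
t 7.55 tcp clamp mm [63.5 -0.  76.6] F clamp [3.28 1.07 0.7 ] w 0.444 grip 20.5 q [-0.48  0.69  0.64  1.78 -0.53  0.85 -0.77]
```

>>> {"fn": "arm_command", "kwargs": {
  "commands": [-0.001,0,0,0,0,0,0.4,-0.002,0,0,0,0,0,0.4,-0.003,0,0,0,0,0,0.4,-0.003,0,0,0,0,0,0.4]
}}

```text
t: 7.95
eef_pos: [0.6413, -0.0371, 0.0765]
tool_rot: [0.0, 0.981, 0.196, 0.0]
contact_force: [4.8, 0.8, -0.5]
gripper_width: 0.444
grasp_force: 20.4
```

```bash
python3 go.py
```

```text
t 7.95 tcp clamp mm [60.5  0.1 76.5] F clamp [ 4.74 -1.14 -0.54] w 0.444 grip 20.4 q [-0.48  0.69  0.64  1.79 -0.53  0.84 -0.77]
```

>>> {"fn": "arm_command", "kwargs": {
  "commands": [-0.001,0,0,0,0,0,0.4,-0.002,0,0,0,0,0,0.4,-0.002,0,0,0,0,0,0.4]
}}

```text
t: 8.25
eef_pos: [0.6396, -0.0378, 0.0764]
tool_rot: [0.0, 0.981, 0.196, 0.0]
contact_force: [4.8, 1.7, -1.2]
gripper_width: 0.444
grasp_force: 20.3
```

```bash
python3 go.py;  python3 - <<'E'
from h import *
from station import read_camera
c=read_camera("wrist");K,P=c["camera_matrix"],c["pose"]
cv2.imwrite("pics/w5.png",cv2.resize(c["img"][220:400,220:430],None,fx=3.3,fy=3.3,interpolation=2)[:,:,::-1])
f=lambda X:((proj(K,P,wl(np.array(X)/1e3))-[220,220])*3.3).round(0)
for X in[(63,0,91),(65,0,100),(60,10,100),(78,0,87.5),(80,0,57)]:print(X,f(X))
s=read_camera("scene");cv2.imwrite("pics/s5.png",cv2.resize(s["img"][120:270,230:390],None,fx=3.75,fy=3.75,interpolation=2)[:,:,::-1])
E
```

```text
t 8.25 tcp clamp mm [58.7  0.1 76.4] F clamp [ 5.06 -0.28 -1.16] w 0.444 grip 20.3 q [-0.48  0.69  0.64  1.79 -0.53  0.84 -0.77]
(63, 0, 91) [343. 266.]
(65, 0, 100) [343. 285.]
(60, 10, 100) [258. 323.]
(78, 0, 87.5) [342. 143.]
(80, 0, 57) [342.  61.]
```

View pics/w5.png

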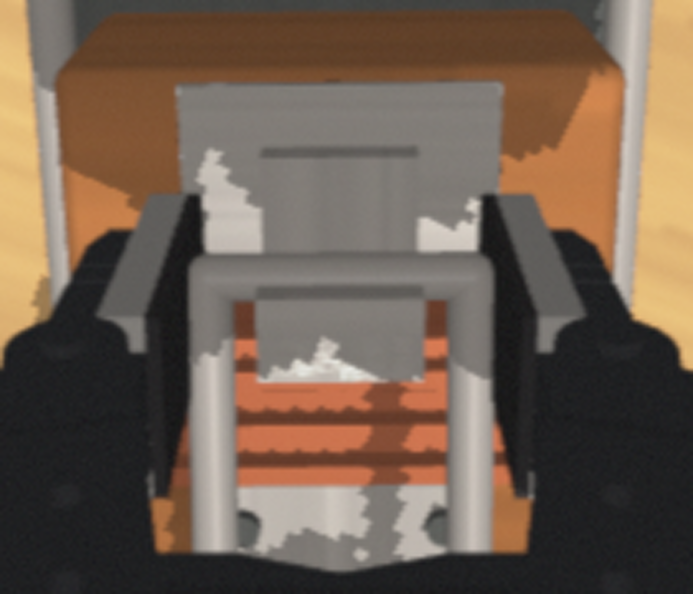

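The bar in the crop has its centre at row 275, and the lip's front is at rows 288 to 298, right against it. That suggests the bar is under a keeper set high. I'll confirm by feel: lifting slightly should meet the lip.

>>> {"fn": "arm_command", "kwargs": {
  "commands": [0,0,-0.001,0,0,0,0.4,0,0,-0.002,0,0,0,0.4,0,0,-0.003,0,0,0,0.4,0,0,-0.003,0,0,0,0.4]
}}

```text
t: 8.75
eef_pos: [0.6394, -0.0378, 0.0793]
tool_rot: [0.0, 0.981, 0.195, -0.0]
contact_force: [5.4, 0.8, -1.3]
gripper_width: 0.444
grasp_force: 20.5
```

```bash
python3 go.py
python3 - <<'E'
from h import *
i=cv2.imread("pics/w5.png",0);print(i[240:330:5,340]);print(i[240:330:5,437])
i=cv2.imread("pics/w4.png",0);print(i[240:330:5,340])
E
```

```text
t 8.75 tcp clamp mm [58.4  0.2 79.3] F clamp [ 5.31 -1.36 -1.29] w 0.444 grip 20.5 q [-0.49  0.68  0.64  1.79 -0.53  0.85 -0.77]
[121 122 111  99 109 115 120 128 132 107  91  94 113 125 126 125 125 123]
[200 199 171 107 109 118 122 131 131 123 119 109  86  70  71  69  67  67]
[122  95  88  93 106 113 119 128 131 123 119 113 130 187 189 190 191 186]
```

>>> {"fn": "arm_command", "kwargs": {
  "commands": [0,0,-0.001,0,0,0,0.4,0,0,-0.002,0,0,0,0.4,0,0,-0.002,0,0,0,0.4]
}}

```text
t: 9.05
eef_pos: [0.6389, -0.0379, 0.0799]
tool_rot: [0.001, 0.981, 0.196, -0.001]
contact_force: [7.8, -1.2, -12.5]
gripper_width: 0.442
grasp_force: 22.3
```

```bash
python3 go.py
```

```text
t 9.05 tcp clamp mm [57.9  0.3 79.9] F clamp [  6.69  -4.11 -12.49] w 0.442 grip 22.3 q [-0.49  0.68  0.64  1.79 -0.53  0.85 -0.77]
```

The lip is felt at -12 N, so the bar is hooked. I'll lower it about 3 mm and press in slightly.

>>> {"fn": "arm_command", "kwargs": {
  "commands": [0,0,0.001,0,0,0,0.4,0,0,0.0025,0,0,0,0.4,-0.001,0,0.0035,0,0,0,0.4,-0.0015,0,0.0035,0,0,0,0.4,-0.0015,0,0.0035,0,0,0,0.4]
}}

```text
t: 9.55
eef_pos: [0.6388, -0.038, 0.0782]
tool_rot: [0.0, 0.981, 0.196, 0.001]
contact_force: [6.3, 0.2, -1.7]
gripper_width: 0.441
grasp_force: 22.9
```

```bash
python3 go.py
```

```text
t 9.55 tcp clamp mm [57.8  0.2 78.2] F clamp [ 5.88 -2.23 -1.74] w 0.441 grip 22.9 q [-0.49  0.68  0.64  1.8  -0.53  0.84 -0.76]
```

>>> {"fn": "arm_command", "kwargs": {
  "commands": [0,0,0,0,0,0,0.6,0,0,0,0,0,0,0.65,0,0,0,0,0,0,0.65,0,0,-0.02,0,0,0,0.65,0,0,-0.06,0,0,0,0.65,0,0,-0.1,0,0,0,0.65,0,0,-0.13,0,0,0,0.3,0,0,-0.13,0,0,0,0]
}}

```text
t: 10.35
eef_pos: [0.64, -0.0392, 0.2124]
tool_rot: [0.001, 0.981, 0.195, 0.003]
contact_force: [0.2, -0.7, -0.5]
gripper_width: 0.317
grasp_force: 0.0
```

```bash
python3 go.py -40 0 195
python3 - <<'E'
from h import *
from station import read_camera
w=read_camera("wrist")["img"];s=read_camera("scene")["img"]
a=cv2.resize(w[180:480,200:450],(400,480),interpolation=2);b=cv2.resize(s[120:270,250:375],(400,480),interpolation=2)
cv2.imwrite("pics/last.png",np.hstack([a,b])[:,:,::-1])
E
```

```text
t 10.35 tcp clamp mm [ 58.5  -1.3 212.4] F clamp [-0.13 -0.71 -0.51] w 0.317 grip 0.0 q [-0.57  0.53  0.76  1.7  -0.41  1.07 -0.86]
shift [-0.0986 -0.0011  0.0168] rot [ 0.13 -0.36 -0.14]
```

View pics/last.png

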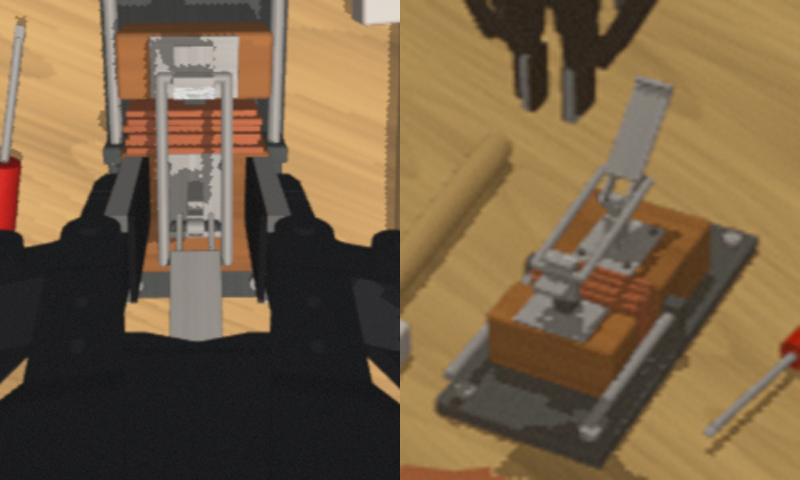

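The wrist half shows the crossbar at (193,80), passing under the lip with the keeper between the arms. The scene half shows the bail hooked and the lever leaning back, its end at (652,85). Next I shut the fingers and move over the handle.

>>> {"fn": "arm_command", "kwargs": {
  "commands": [-0.04,0,0,0,0,0,0,-0.08,-0.001,0.01,0,0,0,0,-0.0986,-0.0011,0.0168,0,0,0,0,-0.0986,-0.0011,0.0168,0,0,0,0,-0.0986,-0.0011,0.0168,0,0,0,0]
}}

```text
t: 10.95
eef_pos: [0.5461, -0.0744, 0.1902]
tool_rot: [-0.0, 0.981, 0.196, -0.001]
contact_force: [0.8, -0.1, -0.4]
gripper_width: -0.003
grasp_force: 0.0
```

```bash
python3 go.py -46 0 150
```

```text
t 10.95 tcp clamp mm [-41.7   2.3 190.2] F clamp [ 0.73 -0.41 -0.35] w -0.003 grip 0.0 q [-0.59  0.41  0.79  1.93 -0.35  0.95 -0.81]
shift [-0.0043  0.0024  0.0402] rot [-0.05  0.08 -0.09]
```

>>> {"fn": "arm_command", "kwargs": {
  "commands": [-0.0043,0.0024,0.015,0,0,0,0,-0.0043,0.0024,0.03,0,0,0,0,-0.0043,0.0024,0.038,0,0,0,0,-0.0043,0.0024,0.042,0,0,0,0,-0.0043,0.0024,0.046,0,0,0,0,-0.0043,0.0024,0.046,0,0,0,0]
}}

```text
t: 11.55
eef_pos: [0.5436, -0.0787, 0.1448]
tool_rot: [0.0, 0.981, 0.196, -0.0]
contact_force: [1.1, 0.7, -0.3]
gripper_width: -0.001
grasp_force: 0.0
```

```bash
python3 go.py -50 0 138
```

```text
t 11.55 tcp clamp mm [-45.7  -0.6 144.8] F clamp [ 1.28  0.17 -0.26] w -0.001 grip 0.0 q [-0.54  0.46  0.75  1.98 -0.41  0.86 -0.75]
shift [-0.0043 -0.0006  0.0068] rot [-0.    0.03 -0.08]
```

>>> {"fn": "arm_command", "kwargs": {
  "commands": [-0.001,0,0.002,0,0,0,0,-0.002,0,0.004,0,0,0,0,-0.003,0,0.006,0,0,0,0,-0.0045,0,0.008,0,0,0,0,-0.006,0,0.0095,0,0,0,0,-0.0075,0,0.011,0,0,0,0]
}}

```text
t: 12.15
eef_pos: [0.5367, -0.0816, 0.1342]
tool_rot: [-0.0, 0.981, 0.196, 0.0]
contact_force: [-0.0, -0.2, 2.3]
gripper_width: -0.0
grasp_force: 0.7
```

```bash
python3 go.py -62 0 124
```

```text
t 12.15 tcp clamp mm [-53.2  -0.7 134.2] F clamp [-0.09 -0.18  2.28] w -0.0 grip 0.7 q [-0.53  0.47  0.74  2.   -0.42  0.83 -0.73]
shift [-0.0088 -0.0007  0.0102] rot [-0.   -0.03 -0.09]
```

>>> {"fn": "arm_command", "kwargs": {
  "commands": [-0.0015,0,0.002,0,0,0,0,-0.003,0,0.004,0,0,0,0,-0.0045,0,0.006,0,0,0,0,-0.0055,0,0.008,0,0,0,0,-0.007,0,0.0105,0,0,0,0,-0.0085,0,0.013,0,0,0,0]
}}

```text
t: 12.75
eef_pos: [0.5286, -0.0851, 0.1209]
tool_rot: [0.0, 0.981, 0.196, -0.0]
contact_force: [-0.3, -0.5, 1.8]
gripper_width: -0.003
grasp_force: 1.0
```

```bash
python3 go.py -66 0 115
```

```text
t 12.75 tcp clamp mm [-62.   -0.8 120.9] F clamp [-0.5  -0.32  1.78] w -0.003 grip 1.0 q [-0.52  0.48  0.72  2.03 -0.44  0.8  -0.71]
shift [-0.004  -0.0008  0.0059] rot [ 0.01  0.   -0.1 ]
```

>>> {"fn": "arm_command", "kwargs": {
  "commands": [-0.0012,0,0.002,0,0,0,0,-0.0025,0,0.004,0,0,0,0,-0.0035,0,0.006,0,0,0,0,-0.0045,0,0.008,0,0,0,0,-0.0055,0,0.01,0,0,0,0,-0.0065,0,0.012,0,0,0,0]
}}

```text
t: 13.35
eef_pos: [0.5226, -0.0873, 0.1089]
tool_rot: [-0.0, 0.981, 0.196, -0.0]
contact_force: [1.4, 0.8, 0.4]
gripper_width: -0.001
grasp_force: 0.6
```

>>> {"fn": "arm_command", "kwargs": {
  "commands": [-0.0012,0,0.002,0,0,0,0,-0.002,0,0.004,0,0,0,0,-0.003,0,0.006,0,0,0,0,-0.004,0,0.008,0,0,0,0]
}}

```text
t: 13.75
eef_pos: [0.5188, -0.0889, 0.1008]
tool_rot: [-0.0, 0.981, 0.196, -0.0]
contact_force: [0.3, -0.3, 1.7]
gripper_width: 0.004
grasp_force: 0.4
```

```bash
python3 go.py -74 0 98
```

```text
t 13.75 tcp clamp mm [-72.5  -0.5 100.8] F clamp [ 0.11 -0.38  1.73] w 0.004 grip 0.4 q [-0.49  0.49  0.7   2.06 -0.46  0.75 -0.68]
shift [-0.0015 -0.0005  0.0028] rot [-0.01  0.02 -0.09]
```

>>> {"fn": "arm_command", "kwargs": {
  "commands": [0,0,0.0015,0,0,0,0,0,0,0.003,0,0,0,0,0,0,0.0045,0,0,0,0,0,0,0.006,0,0,0,0,0,0,0.006,0,0,0,0]
}}

```text
t: 14.25
eef_pos: [0.519, -0.0889, 0.095]
tool_rot: [-0.0, 0.981, 0.196, -0.0]
contact_force: [-0.5, -0.3, 1.2]
gripper_width: -0.002
grasp_force: 0.3
```

>>> {"fn": "arm_command", "kwargs": {
  "commands": [0,0,0.001,0,0,0,0,0,0,0.0015,0,0,0,0,0,0,0.0015,0,0,0,0]
}}

```text
t: 14.55
eef_pos: [0.5191, -0.089, 0.0945]
tool_rot: [-0.001, 0.981, 0.196, 0.0]
contact_force: [-4.7, 1.3, 13.5]
gripper_width: -0.001
grasp_force: 6.6
```

```bash
python3 go.py
```

```text
t 14.55 tcp clamp mm [-72.3  -0.7  94.5] F clamp [-3.86  3.05 13.52] w -0.001 grip 6.6 q [-0.48  0.5   0.69  2.06 -0.48  0.74 -0.67]
```

Firm stop at 13 N, at the height expected for -0.14 rad. I retreat upwards and check.

>>> {"fn": "arm_command", "kwargs": {
  "commands": [0,0,-0.003,0,0,0,0,0,0,-0.02,0,0,0,0,0,0,-0.06,0,0,0,0,0,0,-0.1,0,0,0,0,0,0,-0.13,0,0,0,0,0,0,-0.13,0,0,0,0,0,0,-0.13,0,0,0,0]
}}

```text
t: 15.25
eef_pos: [0.5193, -0.0886, 0.2238]
tool_rot: [-0.0, 0.981, 0.196, 0.001]
contact_force: [-0.2, -0.1, -0.2]
gripper_width: -0.001
grasp_force: 0.0
```

```bash
python3 go.py
python3 - <<'E'
from h import *
from station import read_camera
c=read_camera("scene");img,K,P=c["img"],c["camera_matrix"],c["pose"]
# handle end at -0.14 vs 0 vs 0.75 : grey pixels inside projected handle quad
g=img.astype(int);grey=((g.max(2)-g.min(2))<22)&(g.max(2)>70)
for th in(-.14,.3,.6):
    d=np.array([-np.cos(th),0,np.sin(th)]);n=np.array([np.sin(th),0,np.cos(th)]);p0=np.array([-20,0,93.])
    q=np.array([proj(K,P,wl((p0+s*d+8*n+[0,y,0])/1e3)) for s,y in((40,-12),(40,12),(78,12),(78,-12))])
    m=np.zeros(img.shape[:2],np.uint8);cv2.fillPoly(m,[q.round().astype(int)],1);print(th,grey[m>0].mean().round(2),q.mean(0).round())
E
```

```text
t 15.25 tcp clamp mm [-71.9  -0.4 223.8] F clamp [-0.24  0.   -0.16] w -0.001 grip 0.0 q [-0.64  0.31  0.85  1.96 -0.28  0.99 -0.83]
-0.14 0.93 [330. 168.]
0.3 0.18 [328. 160.]
0.6 0.04 [326. 156.]
```

The handle lies at the past-centre angle and stays there with the robot clear, so I hand in.

```bash
python3 -c "
from station import hand_in
print(hand_in())"
```

```text
the job is handed in; nothing more can be done
None
```

I hooked the bail under the keeper's lip and pressed the lever past centre to its stop. It stayed down with the arm clear, the highest force I read was about 17 N, and I handed the job in at about 15 s; no verdict came back.

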